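# Close the keeper, feel out the heavy side of the wheel and hold it down

## Task

On the balancing stand, first swing the hinged keeper over the shaft until it lies home in its catch, before the wheel is turned. Then turn the six-spoked wheel by its spokes and feel which side of its drum is heavy: it is not marked, and the stiff bearing lets the wheel stay wherever it is left. Finish with the heavy side straight down (within about 20 degrees) and the gripper still holding the wheel by a spoke, so that I can mark it; leave the other things on the counter where they are.

Things in the scene. Friction and masses are not known exactly. Their poses are not given: they have to be found in the camera images.
- hub (a point): Centre of the wheel on its shaft's axis, 140 mm above the counter; belongs to the fixed stand and does not turn. x runs along the level shaft away from the robot (yawed up to 0.25 rad), y left, z up.
- stand: Balancing stand, fixed to the counter; origin on the counter under the hub. Wooden base 172 x 110 x 16 mm (104 mm before to 68 mm behind the hub); aluminium posts 22 mm thick, 72 mm wide, 80 mm before and 45 mm behind the hub, 163 mm high with their fittings.
- wheel: The wheel; origin at the hub, axes turn with it. Closed steel drum 96 mm across, 36 mm thick along the shaft; six round spokes 12 mm thick, 60 degrees apart, stand out radially in its middle plane to 110 mm from the axis. A hidden slug makes one side of the drum heavy, anywhere round it (at a spoke or between); that differs from run to run and is not reported.
- wheel_turn (a joint): Angle of the wheel, rad, limits -12.6 to 12.6. 0 = one spoke straight up; grows clockwise as seen from the robot (the top moves right, to -y of the hub). Looks alike every pi/3; starts within 0.5 of 0, heavy side at least 0.75 from straight down. Friction 0.43 N m either way; the weight adds or takes off up to 0.23 to 0.34 N m (times the sine of its angle from down), so it never turns alone.
- spoke (a point): Point on the axis of one spoke (straight up at joint wheel_turn = 0), 85 mm from the shaft's axis, z outward along the spoke; turns with the wheel. Take a spoke from above 75 to 95 mm from the axis, fingers on either side along the hub's y. Turning here takes about 5 N for friction, plus or minus up to 2.7 to 4 N for the heavy side.
- keeper (a joint): Angle of the keeper, rad: 0 = down over the shaft, home in its catch (a stop); starts open at 1.2 to 1.8 (1.57 = upright, more = leaning right); stop at 1.9. Stiff hinge (0.035 N m): stays wherever it is left, so push it all the way down; about 1 N at its end does it.
- keeper_pin (a point): Hinge pin of the keeper on the front post: 80 mm before the hub (towards the robot), 31 mm to its right, 152.5 mm above the counter. x is the hinge axis, parallel to the shaft; y points left, towards the catch.
- keeper_end (a point): Point near the keeper's free end, 80 mm from the pin, on the face that is on top when shut (z points out of it). The keeper is a flat steel bar 88 mm long, 14 wide, 7 thick, with an 8 mm tab at the end of that face; pushed on this face it swings left and down into the catch between two small cheeks, its top then 156 mm above the counter.
- wax_tin: Bystander: flat brass-coloured tin, 62 mm across, 23 mm high; origin under its centre.
- copper_cup: Bystander: small copper cup, 64 mm across, 45 mm high; origin under its centre.

How it is judged:
By the outcome, as a careful person would: the job done as asked, in the order asked, and still so for the second after the job is handed in, while the arm keeps its last pose, push and grip.
It also fails if it takes over 72 s, if anything falls off the work surface, if the arm or the gripper's body presses on something with over 40 N, if the wrist force passes 120 N, or if a joint passes its speed limit or range.

## Robot

A 6-joint arm with a two-finger parallel gripper is mounted at the origin on a cart in front of the work surface, level with it; the furniture and walls round the work are solid. World frame = base frame: x ahead of the robot, y to its left, z up, the work surface at z = 0. Lengths are in m, angles in rad, forces in N, time in s.
With the tool pointing down it reaches from about 0.275 to 0.85 m from the base axis. Payload 5.2 kg.
Tool frame: the origin (TCP) lies at the very end of the fingers, on their centre line; the grasp point (between the pads) lies 19 mm behind it (arm.grip_depth is the distance from the TCP to the grasp point, in m); z points along the fingers, y is the line along which they close (so a half turn about z gives the same grasp; the last joint's range is limited). The gripper opens to 85 mm and grips with 20 to 120 N. Pads are 22 mm wide; open, the fingers measure 114 mm over their backs; the gripper's body (76 mm by 85 mm) begins 54 mm behind the grasp point. The pads swing forward as they close: fully open they stand 13 mm farther back than shut.
Start: joints at [-1.346, 0.259, 1.535, -0, 1.348, -0.203], TCP at [0.228, -0.5, 0.231] pointing down, gripper open.
Joint ranges: [-3.14, 3.14], [-0.91, 2.08], [0.19, 2.58], [-1.22, 4.36], [0.22, 2.71], [-3.12, 3.12]. Speed limits (rad/s): [2.57, 2.57, 3.14, 3.14, 3.14, 3.14].

## Interface

Orientations are given as a rotation vector (axis times angle).
In Python, from workcell import arm gives the robot as it stands.
- The arm moves only by the tool step_arm, never from a script. Its argument "deltas" is a list that holds one entry, the list of rows, each a list of 4 numbers: the shift along the tool's x, y, z in units of 50 mm (1.0 is 50 mm), then the turn about the tool's z in degrees. A call has 1 to 20 rows; each row shifts and turns the commanded pose from where the row before left it, along the tool's axes as they then stand; what a row does not reach is not made up. A row lasts 1/10 s, in which the tool goes at most 50 mm and 8.59 degrees, less where a joint would pass 70% of its speed; a pose out of reach is approached as far as the arm can. A call is refused whole if a number of a shift passes 1 or a number of a turn 8.59, either way. A call with a gripper value outside its range is refused whole. "jaw" is the closure, from 0 (fully open) to 1 (shut), set as the call begins (left out, the last holds). The fingers move at their own pace and stop on an object; "squeeze" is the grip in N (left out, the last holds). Time passes only in rows, so rows that do not move let the fingers close. It gives the time, the measured TCP pose, the force, the opening and the grip force at its end, in the units of the state.
- arm.get_obs(): the state, without advancing time (a new reading comes with each control period).
- arm.get_image(name): name is "scene" or "top" or "wrist"; returns the picture (420x560x3 uint8, red, green, blue); there is no depth.
- arm.camera_info(name): a dict with "mtx" (3x3 intrinsics, pixels), "R" (3x3) and "t" (3): a world point X has camera coordinates R X + t; the wrist camera has in their place "tool_from_camera" (4x4, takes a point from camera to tool coordinates, whose origin is the TCP and whose axes are the flange's). Camera axes: x right, y down, z forward; pixel columns grow to the right and rows downward; lengths in m; the calibration is good to about 2 mm. A picture is of the moment at which its call begins: read the wrist's pose just before it. camera_info takes no time and is no camera call.
- arm.hand_in(): hands the job in; it is judged then, once.
The state is a dict: "time": time; "qpos": joint angles; "qd": joint speeds; "joint_efforts": joint torques, N m; "tool_pos": TCP position; "eef_rot": TCP orientation; "ft_force": force on the tool from outside, world axes, zero at the start; "ft_torque": the same for the moment, N m; "gripper_width": finger opening in m; "finger_force": force on a finger pad.
Only numpy, scipy, OpenCV 4.12 (cv2) and the standard library are available. Lean on these libraries where they do the work, as an engineer would, in place of code of your own. Each camera call takes 0.05 s, during which the arm holds its last target. There are 200 camera calls.

## Working session

There is one attempt and no reset: what is moved stays moved. The work goes in short steps, Python scripts to look and compute and a tool call to move; the robot and the scene stay as the last step left them, time stands still between calls to the robot, and variables do not carry over. Pictures are saved under pics/ and viewed, at most 10 in all, crops included, and the job is handed in when it is done.

Besides the shell and the picture viewer there is one more tool, called after "Emit:" as a command line: name --argument value ..., lists and objects as JSON in quotes. step_arm: Moves the arm, as the interface text tells. Its arguments: {"type":"object","properties":{"deltas":{"type":"array","items":{"type":"array","items":{"type":"array","items":{"type":"number"}}}},"jaw":{"type":"number"},"squeeze":{"type":"number"}},"required":["deltas"]}

```bash
ls; mkdir -p pics; python3 - <<'E'
from workcell import arm
import cv2,numpy as np
o=arm.get_obs();print({k:np.round(v,3).tolist() for k,v in o.items()})
ims=[arm.get_image(n) for n in("scene","top")]
for n,i in zip(("scene","top"),ims): cv2.imwrite(f"pics/{n}0.png",i[...,::-1])
for n in("scene","top","wrist"):
  c=arm.camera_info(n);print(n,{k:np.round(v,3).tolist() for k,v in c.items()})
E
```

```text
pics
{'time': 0.0, 'qpos': [-1.346, 0.259, 1.536, 0.0, 1.348, -0.203], 'qd': [0.001, 0.001, -0.001, 0.0, -0.001, 0.002], 'joint_efforts': [0.001, -44.603, -29.057, -0.0, 0.012, 0.0], 'tool_pos': [0.228, -0.5, 0.23], 'eef_rot': [-3.068, -0.666, -0.0], 'ft_force': [-0.72, -0.25, -0.153], 'ft_torque': [-0.02, 0.002, 0.026], 'finger_force': 0.0, 'gripper_width': 0.085}
scene {'mtx': [[459.336, 0.0, 281.164], [0.0, 459.336, 211.968], [0.0, 0.0, 1.0]], 'R': [[-0.676, -0.737, -0.021], [-0.365, 0.359, -0.859], [0.64, -0.573, -0.511]], 't': [0.451, 0.29, 0.809]}
top {'mtx': [[517.067, 0.0, 286.934], [0.0, 517.067, 204.682], [0.0, 0.0, 1.0]], 'R': [[-0.02, -1.0, 0.009], [-0.989, 0.018, -0.15], [0.15, -0.012, -0.989]], 't': [0.08, 0.592, 1.152]}
wrist {'mtx': [[353.734, 0.0, 274.026], [0.0, 353.734, 212.77], [0.0, 0.0, 1.0]], 'tool_from_camera': [[0.001, -0.951, -0.31, 0.081], [1.0, 0.001, -0.0, 0.0], [0.0, -0.31, 0.951, -0.141], [0.0, 0.0, 0.0, 1.0]]}
```

View pics/scene0.png

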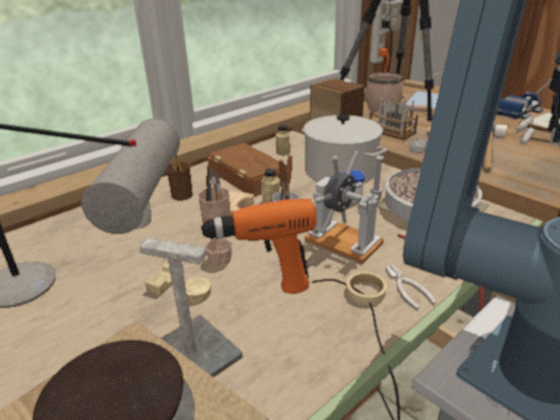

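View pics/top0.png

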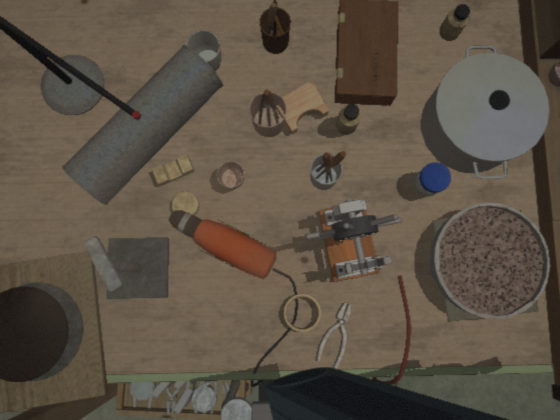

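```bash
python3 - <<'E'
import cv2,numpy as np
a=cv2.imread("pics/top0.png")[185:295,265:425];b=cv2.imread("pics/scene0.png")[135:265,295:405]
a=cv2.resize(a,None,fx=2.7,fy=2.7,interpolation=3);b=cv2.resize(b,None,fx=3.3,fy=3.3,interpolation=3)
h=max(a.shape[0],b.shape[0]);p=lambda i:cv2.copyMakeBorder(i,0,h-i.shape[0],0,0,0)
cv2.imwrite("pics/crop0.png",np.hstack([p(a),p(b)]))
E
```

```text
(no output)
```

View pics/crop0.png

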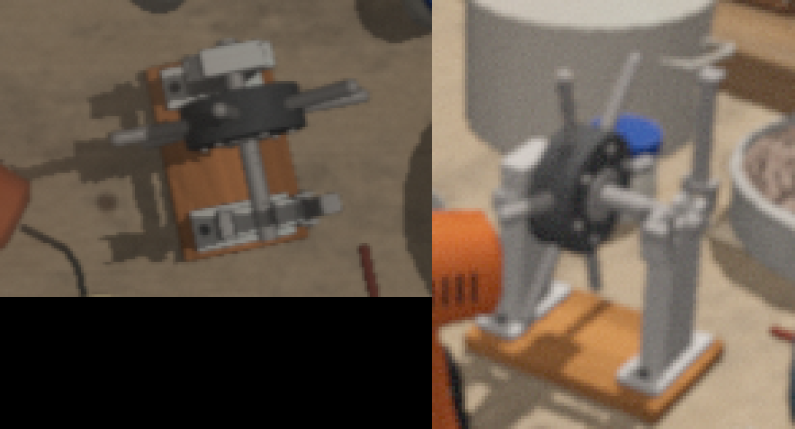

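```bash
cat > h.py <<'E'
from workcell import arm
import cv2,numpy as np
def ray(n,uv,T=None):
    c=arm.camera_info(n);d=np.linalg.inv(c["mtx"])@[*uv,1]
    if n=="wrist":
        o=T[:3,:3]@c["tool_from_camera"][:3,3]+T[:3,3]; return o,T[:3,:3]@c["tool_from_camera"][:3,:3]@d
    R=np.array(c["R"]);return -R.T@c["t"],R.T@d
def onplane(n,uv,p,nrm,T=None):
    o,d=ray(n,uv,T);return o+d*np.dot(np.array(p)-o,nrm)/np.dot(d,nrm)
def onz(n,uv,z,T=None): return onplane(n,uv,[0,0,z],[0,0,1],T)
def pose():
    o=arm.get_obs();T=np.eye(4);T[:3,:3]=cv2.Rodrigues(np.array(o["eef_rot"]))[0];T[:3,3]=o["tool_pos"];return T,o
def proj(n,X,T=None):
    c=arm.camera_info(n)
    if n=="wrist": x=np.linalg.inv(T@c["tool_from_camera"])@[*X,1];x=x[:3]
    else: x=np.array(c["R"])@X+c["t"]
    x=np.array(c["mtx"])@x;return x[:2]/x[2]
E
python3 - <<'E'
from h import *
t=lambda x,y:(265+x/2.7,185+y/2.7); s=lambda x,y:(295+(x-432)/3.3,135+y/3.3)
FR,FL,BL=[onz("top",t(*p),.016) for p in((308,235),(183,261),(147,68))]
print("base",FR,FL,BL,np.linalg.norm(FR-FL),np.linalg.norm(FL-BL))
print("scene base",[onz("scene",s(*p),.016) for p in((652,412),(722,343),(467,335))])
e=BL-FL;y1=np.arctan2(e[1],e[0]);e=FL-FR;y2=np.arctan2(-e[0],e[1])
sh=[onz("top",t(*p),.14) for p in((263,235),(248,140))];e=sh[1]-sh[0];print("yaws",y1,y2,np.arctan2(e[1],e[0]),sh)
yaw=(y1+y2)/2;ex=np.array([np.cos(yaw),np.sin(yaw),0]);ey=np.array([-ex[1],ex[0],0])
hub=FR+ex*.104+ey*.055;hub[2]=.14;hub2=FL+ex*.104-ey*.055;hub3=BL-ex*.068-ey*.055;print("hub",hub,hub2,hub3)
hub=(hub+hub2+hub3)/3;hub[2]=.14
for nm,n,p in(("A","scene",s(565,75)),("B","scene",s(635,58)),("C","scene",s(500,212)),("D","scene",s(598,288)),("tR","top",t(362,97)),("tL","top",t(113,137)),("tU","top",t(220,108))):
  X=onplane(n,p,hub,ex)-hub;print(nm,"y,z",X@ey,X[2],"r",np.linalg.norm(X),"ang cw",np.degrees(np.arctan2(-(X@ey),X[2])))
X=onplane("scene",s(713,70),hub-.08*ex,ex)-hub;print("keep",X@ey+.031,X[2]-.0125)
X=onplane("top",t(338,205),hub-.08*ex,ex)-hub;print("keept",X@ey+.031,X[2]-.0125)
E
```

```text
base [ 0.43565671 -0.14250508  0.016     ] [ 0.41567169 -0.03399537  0.016     ] [ 0.58350108 -0.00801385  0.016     ] 0.11033474895725183 0.16982857375162957
scene base [array([ 0.41802905, -0.03069205,  0.016     ]), array([ 0.43649754, -0.1377262 ,  0.016     ]), array([ 0.58034068, -0.0061706 ,  0.016     ])]
yaws 0.15358990589039465 0.18213622123533207 0.11655843911042617 [array([ 0.43420109, -0.08449294,  0.14      ]), array([ 0.50797163, -0.07585521,  0.14      ])]
hub [ 0.52900572 -0.07090227  0.14      ] [ 0.52739904 -0.07084641  0.016     ] [ 0.52564605 -0.07360193  0.016     ]
A y,z 0.031079533294146915 0.10256445751825705 r 0.10716998337126092 ang cw -16.85808904191673
B y,z -0.06744629833834472 0.08029973486729164 r 0.10486682306288454 ang cw 40.02796712060059
C y,z 0.10826988503901502 0.02963981049708153 r 0.11225366975143589 ang cw -74.68989671745925
D y,z -0.03256166453761764 -0.1025821210543616 r 0.10762598922877338 ang cw 162.38949652030715
tR y,z -0.10682773680971054 -0.04456530860427088 r 0.11575073253711479 ang cw 112.64442493824936
tL y,z 0.10410761619609682 0.02659568820158864 r 0.10745104178624756 ang cw -75.66951977251756
tU y,z 0.030406303624181206 0.10271220327425601 r 0.10711834577483906 ang cw -16.490544424845048
keep -0.0004805142705293919 0.09153342919964781
keept -0.2104900488063506 -0.8701693444430149
```

```bash
cat >> h.py <<'E'
yaw=.165;ex=np.array([np.cos(yaw),np.sin(yaw),0]);ey=np.array([-ex[1],ex[0],0]);hub=np.array([.5274,-.0715,.14])
def H(X): d=np.array(X)-hub; return np.array([d@ex,d@ey,d[2]])*1000   # mm in hub frame
def W(x,y,z): return hub+(ex*x+ey*y+np.array([0,0,z]))/1000
def st():
    T,o=pose();f=np.array(o["ft_force"]);x=T[:3,0]
    print("t %.2f hub-mm"%o["time"],H(T[:3,3]).round(1),"yaw",np.degrees(np.arctan2(x[1],x[0])-yaw).round(1),"F",np.round([f@ex,f@ey,f[2]],2),"w",round(o["gripper_width"],4),round(o["finger_force"],2))
E
python3 - <<'E'
from h import *
st();T,o=pose()
for z in(.12,.16,.2): print("drill",onz("top",(275,262),z),H(onz("top",(275,262),z)),"sc",H(onz("scene",(315,212),z)))
for tg in((-80,-81,152),(-80,-81,72)): print(tg,T[:3,:3].T@(W(*tg)-T[:3,3])/.05)
print(H(onz("top",(230,178),.045)),H(onz("top",(185,205),.023)))
E
```

```text
t 0.10 hub-mm [-365.6 -373.5   90.5] yaw 15.1 F [-0.16  0.32 -0.32] w 0.0855 0.0
drill [0.45944153 0.09780104 0.12      ] [-39.22738792 178.16398849 -20.        ] sc [ 15.57615596  85.57281162 -20.        ]
drill [0.45782365 0.09729177 0.16      ] [-40.90694728 177.92737716  20.        ] sc [-21.83717017 141.4249889   20.        ]
drill [0.45620577 0.0967825  0.2       ] [-42.58650664 177.69076583  60.        ] sc [-59.2504963  197.27716618  60.        ]
(-80, -81, 152) [ 7.03626153 -4.16640088 -1.22030065]
(-80, -81, 72) [ 7.03573262 -4.16374121  0.37969706]
[174.41936808 246.41463003 -95.        ] [ 134.73112254  362.53619943 -117.        ]
```

Emit:
step_arm --deltas '[[[0,0,-0.6,0],[0,0,-0.6,0],[0.5,-0.3,0,0],[0.5,-0.3,0,0],[0.5,-0.3,0,0],[0.5,-0.3,0,0],[0.5,-0.3,0,0],[0.5,-0.3,0,0],[0.5,-0.3,0,0],[0.5,-0.3,0,0],[0.5,-0.3,0,0],[0.5,-0.3,0,0],[0.5,-0.3,0,0],[0.5,-0.3,0,0],[0.5,-0.3,0,0],[0.5,-0.3,0,0],[0,0,0,7.5],[0,0,0,7.5],[0,0,0,0]]]' --jaw 1

```text
time: 2.0
tool_pos: [0.4595, -0.1637, 0.2909]
eef_rot: [-3.13, -0.26, 0.001]
ft_force: [0.1, 0.1, 0.2]
gripper_width: 0.0002
finger_force: 0.0
```

```bash
python3 - <<'E'
from h import *
st();T,o=pose();i=arm.get_image("wrist");cv2.imwrite("pics/w1.png",i[...,::-1])
for nm,X in dict(pin=W(-80,-31,12.5),tip=W(-80,-31,100),hub=W(0,0,0),tipsp=W(0,31,105),catch=W(-80,49,16)).items(): print(nm,proj("wrist",X,T).round(0))
E
```

```text
t 2.00 hub-mm [-82.1 -79.8 150.9] yaw 0.0 F [0.08 0.05 0.15] w 0.0002 0.0
pin [215. 198.]
tip [191. 239.]
hub [173.  95.]
tipsp [53. 94.]
catch [115. 199.]
```

View pics/w1.png

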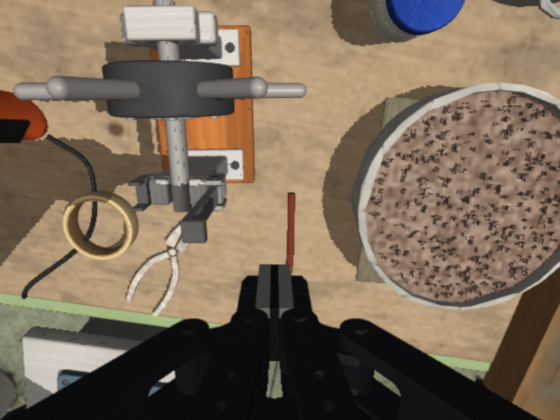

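Emit:
step_arm --deltas '[[[0.04,0,0.5,0],[0,0,0.5,0],[0,0,0.5,0],[0,0,0.08,0],[0,-0.2,0,0],[0,-0.2,0,0],[0,-0.2,0,0],[0,-0.2,0,0],[0,-0.2,0,0],[0,-0.2,0,0],[0,-0.2,0,0],[0,0,0,0]]]'

```text
time: 3.25
tool_pos: [0.4495, -0.0933, 0.2124]
eef_rot: [-3.13, -0.263, 0.0]
ft_force: [0.4, -0.4, -0.6]
gripper_width: -0.0003
finger_force: 0.0
```

```bash
python3 - <<'E'
from h import *
st()
E
```

```text
t 3.25 hub-mm [-80.4  -8.7  72.4] yaw 0.1 F [ 0.31 -0.41 -0.61] w -0.0003 0.0
```

Emit:
step_arm --deltas '[[[0,-0.2,0,0],[0,-0.2,0,0],[0,-0.2,0,0],[0,-0.2,0,0],[0,-0.1,0,0],[0,-0.06,0.2,0],[0,-0.06,0.2,0],[0,-0.06,0.2,0],[0,-0.06,0.2,0],[0,-0.06,0.06,0],[0,0,0,0]]]'

```text
time: 4.35
tool_pos: [0.4394, -0.0352, 0.1684]
eef_rot: [-3.13, -0.261, 0.003]
ft_force: [0.0, 0.2, 0.0]
gripper_width: 0.0001
finger_force: 0.0
```

```bash
python3 - <<'E'
from h import *
st();i=arm.get_image("scene");cv2.imwrite("pics/s2.png",cv2.resize(i[135:265,285:445,::-1],None,fx=4,fy=4,interpolation=3))
E
```

```text
t 4.35 hub-mm [-80.8  50.3  28.4] yaw 0.1 F [0.07 0.23 0.01] w 0.0001 0.0
```

View pics/s2.png

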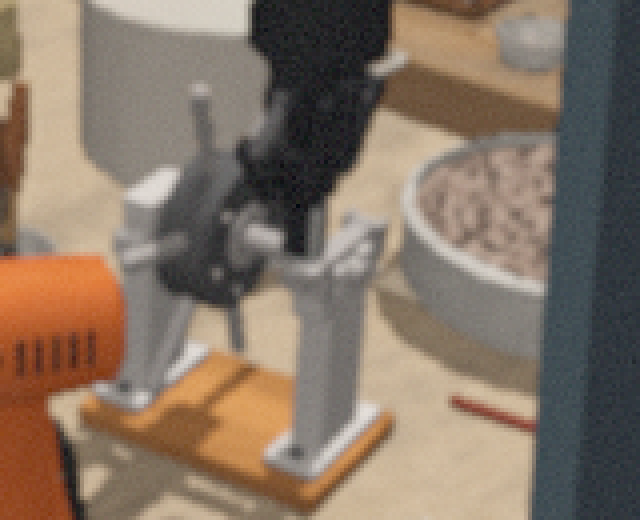

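Emit:
step_arm --deltas '[[[0,0,0.04,0],[0,0,0.04,0],[0,0,0.02,0],[0,0,0,0]]]'

```text
time: 4.8
tool_pos: [0.44, -0.0357, 0.1643]
eef_rot: [-3.131, -0.26, 0.0]
ft_force: [0.6, -0.2, 0.6]
gripper_width: -0.0002
finger_force: 0.0
```

Emit:
step_arm --deltas '[[[0,0,0.02,0],[0,0,0.02,0],[0,0,0,0]]]'

```text
time: 5.1
tool_pos: [0.4403, -0.0357, 0.1638]
eef_rot: [3.13, 0.261, 0.002]
ft_force: [-4.6, 0.9, 11.6]
gripper_width: -0.0
finger_force: 6.0
```

Emit:
step_arm --deltas '[[[0,0,0.02,0],[0,0,0,0],[0,0,-0.2,0],[0,0,-1,0],[0,0,-1,0],[-0.6,0.6,0,0],[0,0,0,0]]]'

```text
time: 5.8
tool_pos: [0.4147, -0.0728, 0.2731]
eef_rot: [3.127, 0.257, 0.003]
ft_force: [0.2, 0.1, -1.4]
gripper_width: 0.0002
finger_force: 0.0
```

```bash
python3 - <<'E'
from h import *
st();T,o=pose();i=arm.get_image("wrist");j=arm.get_image("scene")
j=cv2.resize(j[135:265,295:395],None,fx=3,fy=3,interpolation=3)
k=np.zeros((420,560+j.shape[1],3),np.uint8);k[:,:560]=i;k[:j.shape[0],560:]=j
k=k[:,60:];cv2.imwrite("pics/k3.png",k[...,::-1]);print(k.shape)
for nm,X in dict(pin=W(-80,-31,12.5),end=W(-80,57,16),tab=W(-80,54,24),hub=W(0,0,0),tipsp=W(0,31,105)).items(): print(nm,(proj("wrist",X,T)-[60,0]).round(0))
E
```

```text
t 5.80 hub-mm [-111.3   17.2  133.1] yaw -0.1 F [ 0.22  0.05 -1.43] w 0.0002 0.0
(420, 800, 3)
pin [278. 167.]
end [160. 168.]
tab [162. 170.]
hub [238.  53.]
tipsp [182.  22.]
```

View pics/k3.png

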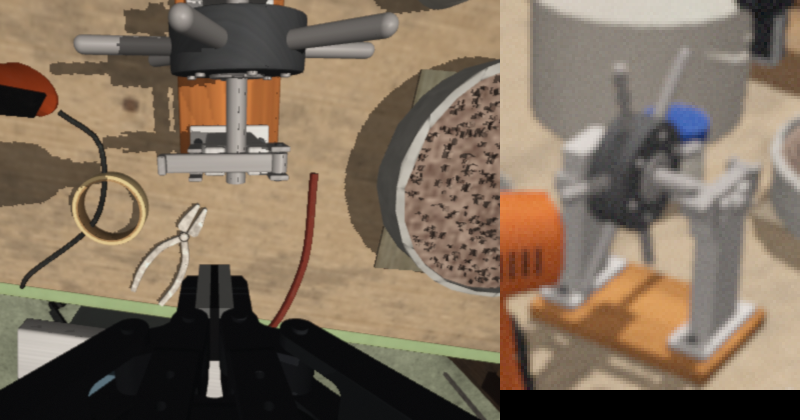

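Emit:
step_arm --deltas '[[[0.5,-0.14,0,0],[0.5,0,0,0],[0.5,0,0,0],[0.5,0,0,0],[0.24,0,0,0],[0,0,0,0],[0,0,0.3,0],[0,0,0.3,0],[0,0,0.3,0],[0,0,0.3,0],[0,0,0.22,0],[0,0,0,0]]]' --jaw 0.55 --squeeze 20

```text
time: 7.1
tool_pos: [0.523, -0.0443, 0.1987]
eef_rot: [-3.129, -0.26, 0.006]
ft_force: [0.1, 0.8, 0.8]
gripper_width: 0.0382
finger_force: 0.0
```

```bash
python3 - <<'E'
from h import *
st();i=arm.get_image("wrist");cv2.imwrite("pics/w4.png",i[...,::-1])
E
```

```text
t 7.10 hub-mm [ 0.1 27.5 58.7] yaw 0.0 F [0.23 0.81 0.77] w 0.0382 0.0
```

View pics/w4.png

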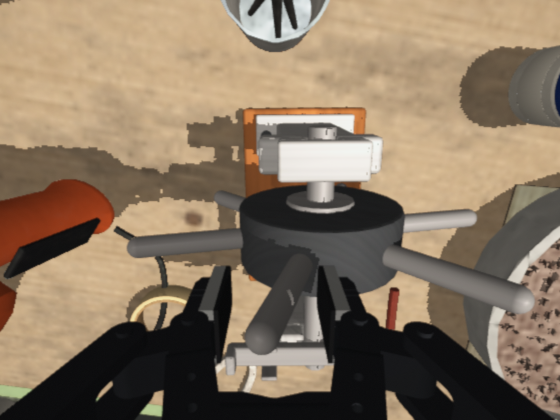

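Emit:
step_arm --deltas '[[[0,-0.08,0,0],[0,-0.08,0,0]]]'

```text
time: 7.35
tool_pos: [0.5238, -0.0373, 0.2012]
eef_rot: [3.129, 0.26, 0.002]
ft_force: [1.9, -10.0, -2.3]
gripper_width: 0.0387
finger_force: 4.9
```

Emit:
step_arm --deltas '[[[0,-0.06,0,0]]]'

```text
time: 7.45
tool_pos: [0.5237, -0.0361, 0.2012]
eef_rot: [3.125, 0.26, 0.003]
ft_force: [1.4, -9.4, -2.8]
gripper_width: 0.0386
finger_force: 4.7
```

Emit:
step_arm --deltas '[[[0,-0.06,0,0]]]'

```text
time: 7.55
tool_pos: [0.5233, -0.0335, 0.2012]
eef_rot: [3.125, 0.26, 0.003]
ft_force: [0.9, -9.8, -1.0]
gripper_width: 0.0382
finger_force: 4.6
```

Emit:
step_arm --deltas '[[[0,-0.06,0,0]]]'

```text
time: 7.65
tool_pos: [0.523, -0.0306, 0.2013]
eef_rot: [3.125, 0.26, 0.004]
ft_force: [1.7, -11.1, -1.0]
gripper_width: 0.0382
finger_force: 4.5
```

Emit:
step_arm --deltas '[[[0,-0.06,0,0]]]'

```text
time: 7.75
tool_pos: [0.5226, -0.0276, 0.2014]
eef_rot: [3.125, 0.26, 0.004]
ft_force: [1.6, -9.8, -0.1]
gripper_width: 0.0385
finger_force: 4.2
```

```bash
python3 - <<'E'
from h import *
st()
E
```

```text
t 7.75 hub-mm [ 2.4 44.1 61.4] yaw 0.0 F [-0.06 -9.95 -0.13] w 0.0385 4.2
```

Emit:
step_arm --deltas '[[[0,0.08,0,0],[0,0.08,0,0],[0,0.08,0,0]]]'

```text
time: 8.05
tool_pos: [0.5234, -0.0367, 0.2006]
eef_rot: [-3.13, -0.261, -0.001]
ft_force: [0.3, -0.7, 0.7]
gripper_width: 0.0382
finger_force: 0.0
```

Emit:
step_arm --deltas '[[[0,0.08,0,0],[0,0.08,0,0]]]'

```text
time: 8.25
tool_pos: [0.5247, -0.0441, 0.2005]
eef_rot: [-3.129, -0.26, -0.0]
ft_force: [-0.8, 4.4, 2.7]
gripper_width: 0.0387
finger_force: 2.0
```

Emit:
step_arm --deltas '[[[0,0.08,0,0],[0,0.08,0,0]]]'

```text
time: 8.45
tool_pos: [0.5261, -0.0526, 0.2004]
eef_rot: [-3.13, -0.261, -0.0]
ft_force: [-0.7, 3.6, 2.9]
gripper_width: 0.0386
finger_force: 1.7
```

Emit:
step_arm --deltas '[[[0,0.08,0,0],[0,0.08,0,0]]]'

```text
time: 8.65
tool_pos: [0.5273, -0.0609, 0.2002]
eef_rot: [3.131, 0.261, -0.0]
ft_force: [-0.7, 2.8, 1.6]
gripper_width: 0.0384
finger_force: 1.1
```

Emit:
step_arm --deltas '[[[0,0.08,0,0],[0,0.08,0,0]]]'

```text
time: 8.85
tool_pos: [0.5286, -0.0689, 0.2002]
eef_rot: [3.131, 0.26, -0.0]
ft_force: [-0.7, 2.1, 1.3]
gripper_width: 0.0385
finger_force: 1.1
```

Emit:
step_arm --deltas '[[[0,0.08,0,0],[0,0.08,0,0]]]'

```text
time: 9.05
tool_pos: [0.53, -0.0767, 0.2003]
eef_rot: [3.131, 0.26, -0.0]
ft_force: [0.1, 2.8, 1.5]
gripper_width: 0.0386
finger_force: 1.1
```

Emit:
step_arm --deltas '[[[0,0.08,0,0],[0,0.08,0,0]]]'

```text
time: 9.25
tool_pos: [0.5314, -0.0845, 0.2004]
eef_rot: [-3.131, -0.26, -0.0]
ft_force: [-0.6, 2.9, 2.7]
gripper_width: 0.0382
finger_force: 1.7
```

Emit:
step_arm --deltas '[[[0,0.08,0,0],[0,0.08,0,0]]]'

```text
time: 9.45
tool_pos: [0.5328, -0.0923, 0.2005]
eef_rot: [-3.131, -0.26, -0.0]
ft_force: [-0.0, 2.8, 1.3]
gripper_width: 0.0388
finger_force: 1.5
```

Emit:
step_arm --deltas '[[[0,0.08,0,0],[0,0.08,0,0]]]'

```text
time: 9.65
tool_pos: [0.534, -0.1002, 0.2001]
eef_rot: [-3.131, -0.26, 0.0]
ft_force: [0.8, 3.5, -1.8]
gripper_width: 0.0386
finger_force: 1.3
```

Emit:
step_arm --deltas '[[[0,0.08,0,0],[0,0.08,0,0]]]'

```text
time: 9.85
tool_pos: [0.535, -0.1081, 0.1999]
eef_rot: [-3.13, -0.26, 0.002]
ft_force: [-0.4, 2.5, -0.0]
gripper_width: 0.0384
finger_force: 1.2
```

Emit:
step_arm --deltas '[[[0,0.08,0,0],[0,0.08,0,0]]]'

```text
time: 10.05
tool_pos: [0.5365, -0.1161, 0.2001]
eef_rot: [-3.131, -0.26, 0.001]
ft_force: [-1.4, 3.0, -0.9]
gripper_width: 0.0383
finger_force: 1.1
```

```bash
python3 - <<'E'
from h import *
st();i=arm.get_image("wrist");j=arm.get_image("scene")
j=cv2.resize(j[135:265,295:395],None,fx=3,fy=3,interpolation=3)
k=np.zeros((420,560+j.shape[1],3),np.uint8);k[:,:560]=i;k[:j.shape[0],560:]=j
cv2.imwrite("pics/k5.png",k[:,60:,::-1])
E
```

```text
t 10.05 hub-mm [  1.6 -45.4  60.1] yaw 0.1 F [-0.86  3.2  -0.87] w 0.0383 1.15
```

View pics/k5.png

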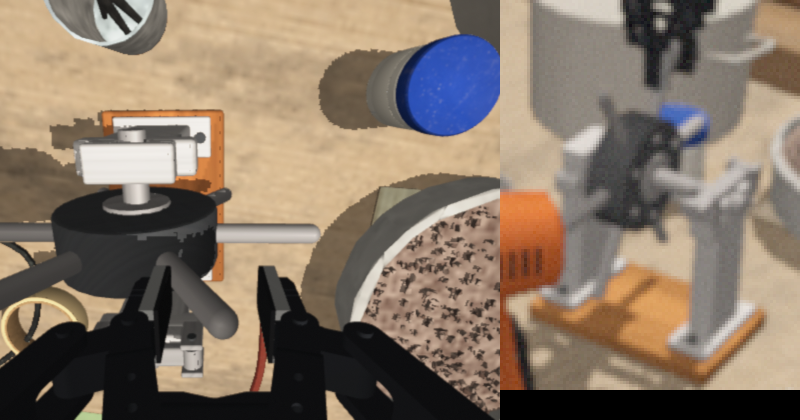

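Emit:
step_arm --deltas '[[[0,0,0,0],[0,0,0,0],[0,0,0,0],[0,0,-0.4,0],[0,0,-0.4,0],[0,0,-0.4,0],[0,-0.45,0,0],[0,-0.45,0,0],[0,-0.45,0,0],[0,-0.45,0,0],[0,0,0,0],[0,0,0.4,0],[0,0,0.4,0],[0,0,0.4,0],[0,0,0,0]]]' --jaw 0.3

```text
time: 11.65
tool_pos: [0.5201, -0.0272, 0.1978]
eef_rot: [-3.129, -0.26, 0.008]
ft_force: [0.0, -0.5, -0.9]
gripper_width: 0.06
finger_force: 0.0
```

Emit:
step_arm --deltas '[[[0,0,0,0],[0,0,0,0],[0,0,0,0]]]' --jaw 0.55

```text
time: 11.95
tool_pos: [0.5225, -0.0274, 0.2015]
eef_rot: [3.13, 0.26, 0.003]
ft_force: [1.6, -0.9, 0.1]
gripper_width: 0.0382
finger_force: 0.0
```

```bash
python3 - <<'E'
from h import *
st()
E
```

```text
t 11.95 hub-mm [ 2.4 44.3 61.5] yaw 0.1 F [ 1.41 -1.17  0.06] w 0.0382 0.0
```

Emit:
step_arm --deltas '[[[0,0.08,0,0],[0,0.08,0,0],[0,0.08,0,0]]]'

```text
time: 12.25
tool_pos: [0.5239, -0.0387, 0.2008]
eef_rot: [-3.13, -0.261, -0.001]
ft_force: [-1.0, 3.2, 1.6]
gripper_width: 0.0385
finger_force: 1.4
```

Emit:
step_arm --deltas '[[[0,0.08,0,0],[0,0.08,0,0]]]'

```text
time: 12.45
tool_pos: [0.5251, -0.047, 0.2004]
eef_rot: [-3.131, -0.26, -0.0]
ft_force: [-0.5, 2.1, 2.5]
gripper_width: 0.0386
finger_force: 1.3
```

Emit:
step_arm --deltas '[[[0,0.08,0,0],[0,0.08,0,0]]]'

```text
time: 12.65
tool_pos: [0.5264, -0.055, 0.2002]
eef_rot: [-3.131, -0.26, 0.0]
ft_force: [-0.2, 1.6, 1.4]
gripper_width: 0.0383
finger_force: 1.0
```

Emit:
step_arm --deltas '[[[0,0.08,0,0],[0,0.08,0,0]]]'

```text
time: 12.85
tool_pos: [0.5276, -0.0629, 0.2002]
eef_rot: [-3.131, -0.26, 0.0]
ft_force: [0.2, 1.6, 1.1]
gripper_width: 0.0383
finger_force: 0.9
```

Emit:
step_arm --deltas '[[[0,0.08,0,0],[0,0.08,0,0]]]'

```text
time: 13.05
tool_pos: [0.529, -0.0707, 0.2003]
eef_rot: [-3.131, -0.26, 0.0]
ft_force: [-0.8, 1.8, 0.6]
gripper_width: 0.0382
finger_force: 1.0
```

Emit:
step_arm --deltas '[[[0,0.08,0,0],[0,0.08,0,0]]]'

```text
time: 13.25
tool_pos: [0.5304, -0.0786, 0.2004]
eef_rot: [-3.131, -0.26, -0.0]
ft_force: [-0.2, 2.3, 1.6]
gripper_width: 0.0386
finger_force: 1.1
```

Emit:
step_arm --deltas '[[[0,0.08,0,0],[0,0.08,0,0]]]'

```text
time: 13.45
tool_pos: [0.5317, -0.0862, 0.2004]
eef_rot: [-3.13, -0.26, -0.0]
ft_force: [-0.5, 3.2, 3.2]
gripper_width: 0.0384
finger_force: 1.9
```

Emit:
step_arm --deltas '[[[0,0.08,0,0],[0,0.08,0,0]]]'

```text
time: 13.65
tool_pos: [0.5331, -0.0941, 0.2004]
eef_rot: [-3.13, -0.261, -0.0]
ft_force: [-0.4, 4.2, 1.5]
gripper_width: 0.0386
finger_force: 2.0
```

Emit:
step_arm --deltas '[[[0,0.08,0,0],[0,0.08,0,0]]]'

```text
time: 13.85
tool_pos: [0.5342, -0.1019, 0.1999]
eef_rot: [-3.13, -0.26, 0.001]
ft_force: [0.3, 4.4, -0.4]
gripper_width: 0.0383
finger_force: 2.0
```

Emit:
step_arm --deltas '[[[0,0.08,0,0],[0,0.08,0,0]]]'

```text
time: 14.05
tool_pos: [0.5351, -0.1098, 0.1998]
eef_rot: [-3.13, -0.261, 0.002]
ft_force: [-0.2, 5.3, -1.1]
gripper_width: 0.0386
finger_force: 2.1
```

Emit:
step_arm --deltas '[[[0,0.08,0,0],[0,0.08,0,0]]]'

```text
time: 14.25
tool_pos: [0.5366, -0.1178, 0.2]
eef_rot: [-3.13, -0.26, 0.002]
ft_force: [-0.1, 5.2, -0.5]
gripper_width: 0.0382
finger_force: 2.2
```

```bash
python3 - <<'E'
from h import *
st()
E
```

```text
t 14.25 hub-mm [  1.4 -47.1  60. ] yaw 0.1 F [ 0.72  5.16 -0.46] w 0.0382 2.16
```

Emit:
step_arm --deltas '[[[0,0,0,0],[0,0,0,0],[0,0,0,0],[0,0,-0.4,0],[0,0,-0.4,0],[0,0,-0.4,0],[0,-0.46,0,0],[0,-0.46,0,0],[0,-0.46,0,0],[0,-0.45,0,0],[0,0,0,0],[0,0,0.4,0],[0,0,0.4,0],[0,0,0.4,0],[0,0,0,0]]]' --jaw 0.3

```text
time: 15.75
tool_pos: [0.5203, -0.0279, 0.1978]
eef_rot: [-3.13, -0.26, 0.008]
ft_force: [-1.0, 0.3, -0.3]
gripper_width: 0.0599
finger_force: 0.0
```

Emit:
step_arm --deltas '[[[0,0,0,0],[0,0,0,0],[0,0,0,0]]]' --jaw 0.55

```text
time: 16.05
tool_pos: [0.5226, -0.0279, 0.2016]
eef_rot: [3.13, 0.26, 0.003]
ft_force: [0.5, -0.7, 0.6]
gripper_width: 0.0381
finger_force: 0.0
```

Emit:
step_arm --deltas '[[[0,0.08,0,0],[0,0.08,0,0],[0,0.08,0,0]]]'

```text
time: 16.35
tool_pos: [0.524, -0.0383, 0.2011]
eef_rot: [-3.129, -0.261, -0.002]
ft_force: [-1.6, 5.9, 3.5]
gripper_width: 0.0385
finger_force: 2.8
```

Emit:
step_arm --deltas '[[[0,0.08,0,0],[0,0.08,0,0]]]'

```text
time: 16.55
tool_pos: [0.5252, -0.0463, 0.201]
eef_rot: [-3.129, -0.261, -0.001]
ft_force: [-1.5, 5.3, 3.0]
gripper_width: 0.0383
finger_force: 2.6
```

Emit:
step_arm --deltas '[[[0,0.08,0,0],[0,0.08,0,0]]]'

```text
time: 16.75
tool_pos: [0.5266, -0.0543, 0.2011]
eef_rot: [-3.129, -0.261, -0.002]
ft_force: [-0.9, 4.9, 2.1]
gripper_width: 0.0386
finger_force: 2.5
```

Emit:
step_arm --deltas '[[[0,0.08,0,0],[0,0.08,0,0]]]'

```text
time: 16.95
tool_pos: [0.5278, -0.0626, 0.2007]
eef_rot: [-3.13, -0.261, -0.001]
ft_force: [-0.5, 4.2, 1.0]
gripper_width: 0.0382
finger_force: 2.0
```

Emit:
step_arm --deltas '[[[0,0.08,0,0],[0,0.08,0,0]]]'

```text
time: 17.15
tool_pos: [0.5291, -0.0709, 0.2004]
eef_rot: [-3.13, -0.261, -0.0]
ft_force: [-1.3, 5.0, 2.4]
gripper_width: 0.0383
finger_force: 2.2
```

Emit:
step_arm --deltas '[[[0,0.08,0,0],[0,0.08,0,0]]]'

```text
time: 17.35
tool_pos: [0.5305, -0.079, 0.2004]
eef_rot: [-3.131, -0.261, -0.0]
ft_force: [-1.1, 4.9, 3.0]
gripper_width: 0.0384
finger_force: 2.4
```

Emit:
step_arm --deltas '[[[0,0.08,0,0],[0,0.08,0,0]]]'

```text
time: 17.55
tool_pos: [0.5317, -0.0865, 0.2005]
eef_rot: [-3.13, -0.26, -0.0]
ft_force: [-0.7, 7.2, 4.9]
gripper_width: 0.0384
finger_force: 3.9
```

Emit:
step_arm --deltas '[[[0,0.08,0,0],[0,0.08,0,0]]]'

```text
time: 17.75
tool_pos: [0.5331, -0.094, 0.2005]
eef_rot: [-3.129, -0.26, -0.0]
ft_force: [-0.7, 7.5, 5.1]
gripper_width: 0.0385
finger_force: 4.1
```

Emit:
step_arm --deltas '[[[0,0.08,0,0],[0,0.08,0,0]]]'

```text
time: 17.95
tool_pos: [0.5343, -0.1016, 0.2001]
eef_rot: [-3.129, -0.26, 0.0]
ft_force: [0.4, 8.3, 1.3]
gripper_width: 0.0386
finger_force: 4.1
```

Emit:
step_arm --deltas '[[[0,0.08,0,0],[0,0.08,0,0]]]'

```text
time: 18.15
tool_pos: [0.5353, -0.1089, 0.1994]
eef_rot: [-3.127, -0.26, 0.002]
ft_force: [-0.2, 9.8, -1.2]
gripper_width: 0.038
finger_force: 4.3
```

Emit:
step_arm --deltas '[[[0,0.08,0,0],[0,0.08,0,0]]]'

```text
time: 18.35
tool_pos: [0.536, -0.1166, 0.1991]
eef_rot: [-3.127, -0.26, 0.004]
ft_force: [-1.0, 9.1, -1.1]
gripper_width: 0.0382
finger_force: 4.1
```

```bash
python3 - <<'E'
from h import *
st()
E
```

```text
t 18.35 hub-mm [  1.1 -45.9  59.1] yaw 0.1 F [ 0.55  9.14 -1.12] w 0.0382 4.08
```

Emit:
step_arm --deltas '[[[0,-0.08,0,0],[0,-0.08,0,0],[0,-0.08,0,0]]]'

```text
time: 18.65
tool_pos: [0.5351, -0.107, 0.2003]
eef_rot: [3.13, 0.26, 0.0]
ft_force: [0.4, 0.4, -0.5]
gripper_width: 0.0384
finger_force: 0.0
```

Emit:
step_arm --deltas '[[[0,-0.08,0,0],[0,-0.08,0,0]]]'

```text
time: 18.85
tool_pos: [0.5347, -0.1001, 0.2014]
eef_rot: [3.127, 0.26, 0.004]
ft_force: [0.8, -4.6, 4.1]
gripper_width: 0.0385
finger_force: 2.5
```

Emit:
step_arm --deltas '[[[0,-0.08,0,0],[0,-0.08,0,0]]]'

```text
time: 19.05
tool_pos: [0.533, -0.0913, 0.2011]
eef_rot: [3.129, 0.26, 0.003]
ft_force: [1.1, -4.2, 2.6]
gripper_width: 0.0387
finger_force: 2.3
```

Emit:
step_arm --deltas '[[[0,-0.08,0,0],[0,-0.08,0,0]]]'

```text
time: 19.25
tool_pos: [0.531, -0.0825, 0.2004]
eef_rot: [3.131, 0.26, 0.0]
ft_force: [1.2, -3.7, 0.8]
gripper_width: 0.0385
finger_force: 1.8
```

Emit:
step_arm --deltas '[[[0,-0.08,0,0],[0,-0.08,0,0]]]'

```text
time: 19.45
tool_pos: [0.5294, -0.0744, 0.2]
eef_rot: [-3.131, -0.261, 0.001]
ft_force: [0.9, -4.9, 3.0]
gripper_width: 0.0387
finger_force: 1.9
```

Emit:
step_arm --deltas '[[[0,-0.08,0,0],[0,-0.08,0,0]]]'

```text
time: 19.65
tool_pos: [0.5283, -0.0666, 0.2003]
eef_rot: [3.131, 0.261, -0.0]
ft_force: [0.6, -4.3, 2.3]
gripper_width: 0.0382
finger_force: 2.1
```

Emit:
step_arm --deltas '[[[0,-0.08,0,0],[0,-0.08,0,0]]]'

```text
time: 19.85
tool_pos: [0.5271, -0.0588, 0.2004]
eef_rot: [3.131, 0.26, 0.0]
ft_force: [0.3, -4.4, 1.9]
gripper_width: 0.0385
finger_force: 2.3
```

Emit:
step_arm --deltas '[[[0,-0.08,0,0],[0,-0.08,0,0]]]'

```text
time: 20.05
tool_pos: [0.5259, -0.0517, 0.2006]
eef_rot: [3.129, 0.26, 0.001]
ft_force: [0.8, -6.9, 3.2]
gripper_width: 0.0379
finger_force: 3.6
```

Emit:
step_arm --deltas '[[[0,-0.08,0,0],[0,-0.08,0,0]]]'

```text
time: 20.25
tool_pos: [0.5245, -0.0439, 0.2005]
eef_rot: [3.129, 0.26, 0.0]
ft_force: [1.0, -7.1, 1.9]
gripper_width: 0.0388
finger_force: 3.8
```

```bash
python3 - <<'E'
from h import *
st();i=arm.get_image("wrist");j=arm.get_image("scene")
j=cv2.resize(j[135:265,295:395],None,fx=3,fy=3,interpolation=3)
k=np.zeros((420,560+j.shape[1],3),np.uint8);k[:,:560]=i;k[:j.shape[0],560:]=j
cv2.imwrite("pics/k6.png",k[:,60:,::-1])
E
```

```text
t 20.25 hub-mm [ 1.7 27.7 60.5] yaw 0.1 F [-0.17 -7.22  1.94] w 0.0388 3.77
```

```bash
python3 - <<'E'
import numpy as np
from scipy.optimize import least_squares
c=.9864
s1=[(-.0441,4.4),(-.0526,3.6),(-.0609,2.8),(-.0689,2.1),(-.0767,2.8),(-.0845,2.9),(-.0923,2.8),(-.1002,3.5),(-.1081,2.5),(-.1161,3.1)]
s2=[(-.0387,3.2),(-.047,2.1),(-.055,1.6),(-.0629,1.6),(-.0707,1.8),(-.0786,2.3),(-.0862,3.2),(-.0941,4.2),(-.1019,4.4),(-.1098,5.3),(-.1178,5.2)]
s3=[(-.0383,5.9),(-.0463,5.3),(-.0543,4.9),(-.0626,4.2),(-.0709,5),(-.079,4.9),(-.0865,7.2),(-.094,7.5),(-.1016,8.3),(-.1089,9.8),(-.1166,9.1)]
s4=[(-.1001,4.6),(-.0913,4.2),(-.0825,3.7),(-.0744,4.9),(-.0666,4.3),(-.0588,4.4),(-.0517,6.9),(-.0439,7.1)]
s0=[(-.0335,9.8),(-.0306,11.1),(-.0276,9.8)]
D=[]
for s,off,sg in((s1,0,1),(s2,60,1),(s3,120,1),(s4,120,-1),(s0,0,-1)):
  for y,F in s:
    yp=(y+.0717)/c*1000*sg   # mirrored
    g=yp+12.5
    a=-np.degrees(np.arcsin(g/110)) if g>0 else -np.degrees(np.arctan(g/61))
    D.append((yp,off+sg*a,sg,F))
D=np.array(D)
kn=np.array([40,10,-8,-16,-32,-46])[::-1]
def res(p):
  r=np.interp(D[:,0],kn,p[2:]); return (.43+D[:,2]*(p[0]*np.sin(np.radians(D[:,1]))-p[1]*np.cos(np.radians(D[:,1]))))/r-D[:,3]*(1)
for loss in("linear","soft_l1"):
  f=least_squares(res,[-.1,.2]+[.08]*6,loss=loss);p=f.x
  A=np.hypot(*p[:2]);print("A",A,"theta0",np.degrees(np.arctan2(p[1],p[0])),"r",p[2:].round(3),"rms",np.std(f.fun))
E
```

```text
A 0.25601990918289425 theta0 114.51546502332816 r [0.059 0.06  0.067 0.089 0.092 0.049] rms 0.43213015278241
A 0.2552707546051345 theta0 114.56872679146609 r [0.059 0.06  0.067 0.089 0.092 0.049] rms 0.4330163348768334
```

View pics/k6.png

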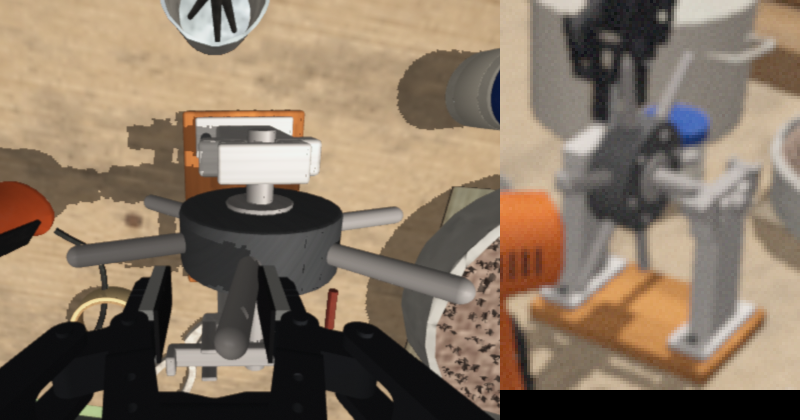

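Emit:
step_arm --deltas '[[[0,0.1,0,0],[0,0.1,0,0],[0,0.1,0,0],[0,0.09,0,0],[0,0,0,0]]]'

```text
time: 20.85
tool_pos: [0.5275, -0.0626, 0.2]
eef_rot: [-3.13, -0.259, 0.001]
ft_force: [-0.1, 0.1, -0.3]
gripper_width: 0.0383
finger_force: 0.3
```

Emit:
step_arm --deltas '[[[0,0,0,0],[0,0,0,0],[0,0,0,0],[0,0,0,0],[0,0,0,0],[0,0,0,0]]]' --jaw 1 --squeeze 30

```text
time: 21.45
tool_pos: [0.5279, -0.0638, 0.2007]
eef_rot: [3.128, 0.26, 0.001]
ft_force: [-1.6, -5.2, 2.5]
gripper_width: 0.0124
finger_force: 28.2
```

```bash
python3 - <<'E'
from h import *
st();T,o=pose();i=arm.get_image("wrist");j=arm.get_image("scene")
j=cv2.resize(j[135:265,295:395],None,fx=3,fy=3,interpolation=3)
k=np.zeros((420,560+j.shape[1],3),np.uint8);k[:,:560]=i;k[:j.shape[0],560:]=j
cv2.imwrite("pics/k7.png",k[:,60:,::-1])
for a in(-15,-10,-5,0,5):
  for b in(0,60,-60):
    q=np.radians(a+b);X=W(0,-110*np.sin(q),110*np.cos(q));print(a,b,(proj("wrist",X,T)-[60,0]).round(),end=" ")
  print()
E
```

```text
t 21.45 hub-mm [ 1.8  7.5 60.7] yaw 0.0 F [-2.43 -4.83  2.48] w 0.0124 28.25
-15 0 [151. 362.] -15 60 [425. 312.] -15 -60 [ 30. 259.] 
-10 0 [179. 367.] -10 60 [430. 302.] -10 -60 [ 27. 267.] 
-5 0 [208. 369.] -5 60 [434. 293.] -5 -60 [ 25. 275.] 
0 0 [238. 370.] 0 60 [434. 284.] 0 -60 [ 25. 284.] 
5 0 [268. 369.] 5 60 [433. 275.] 5 -60 [ 28. 293.]
```

View pics/k7.png

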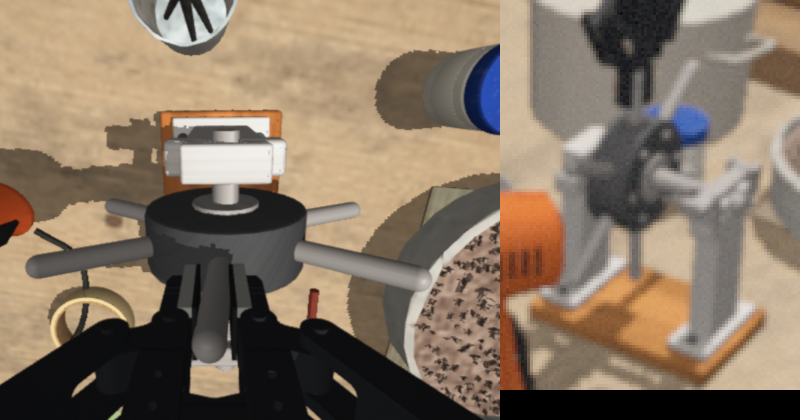

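```bash
python3 - <<'E'
from workcell import arm
print(arm.hand_in())
E
```

```text
the job is handed in; nothing more can be done
None
```

The keeper went home in its catch before the wheel was turned, and the wheel now stands with its heavy side straight down as far as the push forces show. The gripper holds a spoke, which stands about 5° left of upright, at 28 N, and the job was handed in at 21.5 s with no result shown.

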